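# Lock the honing stand with its T-key and lock ring

## Task

Take the red-handled T-key from the wooden rack, push its crossbar lengthwise through the slot in the sloped stand until the collar sits flat on the hub, and turn it a quarter turn so it is locked in. Then turn only the orange outer ring clockwise to its stop at the green mark, leaving the key crosswise and fully seated, and let go. Leave the blue pin and everything else standing about where it is.

Things in the scene. Friction and masses are not known exactly. Their poses are not given: they have to be found in the camera images.
- tkey: T-key, 80 g: red handle bar 36 x 12 x 31 mm on a collar 34 mm across, 3 mm thick; below it a 12 mm round shank and a crossbar 28 x 7 x 8 mm, its lower face 19 mm under the collar. Origin: centre of the collar's underside; z along the key (handle z = 3 to 34 mm), x along handle bar and crossbar, y across the 12 mm. Stands upright in a rack pocket, collar on the rack; same after half a turn.
- blue_pin: A bystander: pin with the same collar and handle as the T-key, but blue and with a plain shank, standing in the other pocket of the rack. Same origin and axes. The two may change places.
- rack: Fixed wooden rack, 70 (x) x 150 (y) x 40 mm high, with two pockets 36 x 22 mm, at y = +34 and -34 mm. Origin: centre of its underside.
- stand: Fixed grey steel honing stand, foot plate 150 (x) x 160 (y) mm, back edge 115 mm high, with a bed sloping down by 30 degrees towards its -x side. Origin: centre of its underside, z up.
- port: Steel hub, 42 mm across, on the stand's sloped bed. Origin: middle of the slot at the hub's top face, 115 mm above the counter, 20 mm to -y of the stand's origin. z leaves the hub square to the slope, 30 degrees from vertical, leaning to the stand's -x; x runs along the slot, up the slope. Slot 33 x 11.5 mm, in its middle 16.5 mm square. The bed is 36 mm under the origin, a flat strap on it 3 mm high.
- ring (a joint): Angle (rad) of the orange ridged outer ring round the hub, 62 mm across, from 2 mm above the hub's top face to 24 mm under it. Grows as it turns clockwise seen from above the hub, 0 to 1.2; light friction (0.05 N m), stays where left. At 1.2 it meets its stop and its white line points at the green mark on the bed.
- ring_mark (a point): White line on the orange ring's outside, 31 mm from the axis and 7 mm below the hub's top face.
- oil_can: Bystander: spray can, 52 mm across, 200 mm tall, between rack and stand. Origin: centre of its underside.
- spool_red: Bystander: spool of red thread, 40 mm across, 60 mm tall, beside the stand. Origin: centre of its underside.
- spool_tan: Bystander: spool of tan thread, 40 mm across, 60 mm tall, in front of the rack. Origin: centre of its underside.
- eyelets: Bystander: open jar of eyelets, 56 mm across, 50 mm tall. Origin: centre of its underside.
- beech: Bystander: beech block 60 x 110 x 35 mm. Origin: centre of its underside.
- pliers: Bystander: blue-handled pliers 49 x 168 x 15 mm lying flat. Origin: centre of its underside.
- slot_floor (a point): Underside of the hub's 8 mm cap, in the middle of the slot. Below it the hub is hollow, 36 mm across and 28 mm deep, so that the T-key's crossbar turns freely either way once its collar sits on the cap. Away from the hub, from 66 mm to the port's +y, a clamp strap over a fixed steel punch rises to 22 mm under the port's origin.
Mind the look-alikes: they are no part of the job. Leave any yellow look-alike of the tkey alone.

How it is judged:
By the outcome, as a careful person would: the job done as asked, in the order asked, and still so for the second after the job is handed in, with the robot touching nothing.
It also fails if it takes over 61 s, if anything falls off the work surface, if the arm or the gripper's body presses on something with over 40 N, if the wrist force passes 120 N, or if a joint passes its speed limit or range.

## Robot

A 6-joint arm with a two-finger parallel gripper is mounted at the origin on a cart in front of the work surface, level with it; the furniture and walls round the work are solid. World frame = base frame: x ahead of the robot, y to its left, z up, the work surface at z = 0. Lengths are in m, angles in rad, forces in N, time in s.
With the tool pointing down it reaches from about 0.35 to 0.775 m from the base axis. Payload 7.3 kg.
Tool frame: the origin (TCP) lies midway between the tips of the shut fingers; the grasp point (between the pads) lies 19 mm behind it; z points along the fingers, y is the line along which they close (so a half turn about z gives the same grasp; the last joint's range is limited). The gripper opens to 92 mm and grips with 3 to 60 N. Pads are 19 mm wide; open, the fingers measure 130 mm over their backs; the gripper's body (75 mm by 190 mm) begins 47 mm behind the grasp point.
Start: joints at [1.166, 0.342, 1.524, -0, 1.275, -0.146], TCP at [0.134, 0.508, 0.191] pointing down, gripper open.
Joint ranges: [-2.53, 2.53], [-0.77, 2.02], [0.04, 2.7], [-1, 4.14], [0.28, 2.66], [-3.11, 3.11]. Speed limits (rad/s): [2.57, 2.57, 3.14, 3.14, 3.14, 3.14].

## Interface

Orientations are given as a rotation vector (axis times angle).
In Python, from cell import get_obs, imaging, bot, models gives the robot as it stands.
- The arm moves only by the tool servo_tool, never from a script. Its argument "series" is a list of rows, each a list of 7 numbers: the turn, a rotation vector about the tool's x, y, z in degrees, then the shift along the tool's x, y, z in m, then the finger opening in m, from 0 to 0.0918. In form: [[ax, ay, az, x, y, z, grip], ...]. A call has 1 to 5 rows; each row is the pose to reach, as a shift and turn from the pose commanded when the call began, along the tool's axes at that moment; what a row does not reach only later rows make up. A row lasts 1/12 s, in which the tool goes at most 41.7 mm and 7.16 degrees, less where a joint would pass 70% of its speed; a pose out of reach is approached as far as the arm can. A call with a gripper value outside its range is refused whole. The fingers move at their own pace and stop on an object; the grip force is fixed at half the most. Time passes only in rows, so rows that repeat a pose let the fingers close. It gives the time, the measured TCP pose, the force, the opening and the grip force at its end, in the units of the state.
- get_obs(): the state, without advancing time (a new reading comes with each control period).
- imaging.grab_frame(name): name is "side" or "top"; returns the picture (480x640x3 uint8, red, green, blue); there is no depth.
- imaging.camera_info(name): a dict with "mtx" (3x3 intrinsics, pixels), "R" (3x3) and "t" (3): a world point X has camera coordinates R X + t. Camera axes: x right, y down, z forward; pixel columns grow to the right and rows downward; lengths in m; the calibration is good to about 2 mm. A picture is of the moment at which its call begins. camera_info takes no time and is no camera call.
- bot.sign_off(): hands the job in; it is judged then, once.
Trained networks look in the newest picture that a camera, given by its name, has taken for a name from the list of things; names that differ only in an ending like _2 or _b are one class to them, and where a whole thing is asked for, a point or a joint stands for the part that bears it (a point fixed in the world has none). Each returns a list of dicts, best first, with "p" (0 to 1); they miss things now and then, are a little off and sometimes report something else, mostly with a low value. They report only what shows in the picture. A call takes as long as a camera call. They do not tell look-alikes from the thing itself.
- models.spot_in(camera, thing): "bbox" ([centre column, centre row, width, height] in pixels, round what is visible of it).
The state is a dict: "time_s": time; "q": joint angles; "qvel": joint speeds; "joint_torque": joint torques, N m; "eef_pos": TCP position; "eef_rot": TCP orientation; "contact_force": force on the tool from outside, world axes, zero at the start; "torque": the same for the moment, N m; "opening": finger opening in m; "grasp_force": force on a finger pad.
Only numpy, scipy, OpenCV 4.12 (cv2) and the standard library are available. Lean on these libraries where they do the work, as an engineer would, in place of code of your own. Each camera call takes 0.05 s, during which the arm holds its last target. There are 200 camera calls.

## Working session

There is one attempt and no reset: what is moved stays moved. The work goes in short steps, Python scripts to look and compute and a tool call to move; the robot and the scene stay as the last step left them, time stands still between calls to the robot, and variables do not carry over. Pictures are saved under pics/ and viewed, at most 10 in all, crops included, and the job is handed in when it is done.

Besides the shell and the picture viewer there is one more tool, called after "Emit:" as name(argument=value, ...) on one line, values as JSON. servo_tool: Moves the arm, as the interface text tells. Its arguments: {"type":"object","properties":{"series":{"type":"array","items":{"type":"array","items":{"type":"number"}}}},"required":["series"]}

```bash
mkdir -p pics; ls; python3 - <<'E'
from cell import get_obs, imaging, bot, models
import cv2
print(get_obs())
for n in("side","top"):
    im=imaging.grab_frame(n); cv2.imwrite(f"pics/{n}0.png",im[:,:,::-1])
    c=imaging.camera_info(n); print(n,c)
    for t in["tkey","blue_pin","rack","stand","port","ring","ring_mark","oil_can"]:
        print(t,[(d["bbox"],round(d["p"],2)) for d in models.spot_in(n,t)[:3]])
E
```

```text
pics
{'time_s': 0.0, 'q': array([ 1.16602468e+00,  3.42737071e-01,  1.52500776e+00,  1.60132432e-05,
        1.27537359e+00, -1.45988663e-01]), 'qvel': array([-9.73053996e-04, -8.96484205e-04, -4.05219490e-04, -8.04364524e-05,
        8.64266764e-04, -3.82142006e-04]), 'joint_torque': array([ 6.70434438e-04, -4.31253290e+01, -2.44218296e+01,  7.17838830e-02,
        5.60220599e-02, -1.10181243e-04]), 'eef_pos': array([0.1341388 , 0.50711092, 0.19054078]), 'eef_rot': array([-4.05313779e-01, -3.11490300e+00,  2.29951479e-03]), 'contact_force': array([ 0.49531458,  0.1009564 , -0.15153136]), 'torque': array([-0.01249231, -0.00805652, -0.00079588]), 'grasp_force': 0.0, 'opening': 0.09198218485993279}
side {'mtx': array([[532.88031187,   0.        , 318.24537182],
       [  0.        , 532.88031187, 228.42646653],
       [  0.        ,   0.        ,   1.        ]]), 'R': array([[ 0.98503024, -0.17069848,  0.02403023],
       [-0.06622269, -0.50342201, -0.86149918],
       [ 0.15915395,  0.8470114 , -0.50719001]]), 't': array([-0.49332088,  0.16637389,  1.00712845])}
tkey [([293.7, 332.1, 
[... 631 characters left out ...]
99475281,  0.03133527, -0.09739075],
       [ 0.09812794,  0.0229141 , -0.99490997]]), 't': array([0.10272235, 0.51308342, 1.32963283])}
tkey [([476.5, 262.8, 21.3, 12.9], 0.7), ([423.9, 272.8, 12.1, 13.6], 0.61), ([445.8, 158.3, 18.9, 12.7], 0.56)]
blue_pin [([476.3, 216.9, 12.4, 14.0], 0.58)]
rack [([247.5, 210.5, 50.3, 53.4], 0.71), ([446.4, 205.7, 16.1, 14.4], 0.68), ([462.2, 214.9, 73.1, 55.7], 0.67)]
stand [([258.1, 206.7, 89.6, 90.3], 0.79)]
port [([248.8, 209.8, 51.8, 54.3], 0.72)]
ring [([258.9, 196.8, 30.0, 28.8], 0.84)]
ring_mark [([257.1, 195.7, 27.9, 31.0], 0.55)]
oil_can [([374.0, 190.8, 24.7, 34.8], 0.71), ([448.2, 206.3, 13.8, 15.3], 0.49), ([311.8, 295.1, 73.7, 17.1], 0.38)]
```

View pics/side0.png

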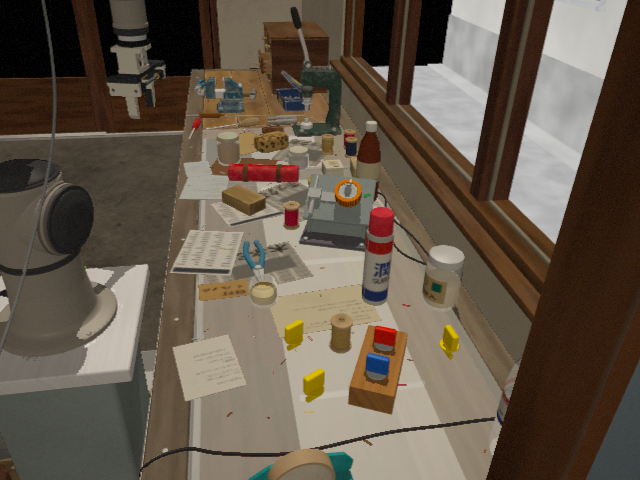

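View pics/top0.png

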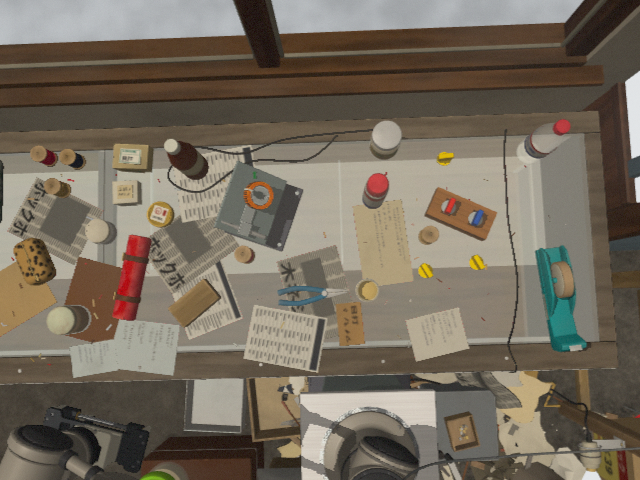

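```bash
python3 - <<'E'
import cv2,numpy as np
t=cv2.imread("pics/top0.png");s=cv2.imread("pics/side0.png")
f=lambda im,x,y,w,h,k:cv2.resize(im[y:y+h,x:x+w],(w*k,h*k),interpolation=cv2.INTER_CUBIC)
a=f(t,205,155,100,100,4);b=f(t,410,140,100,150,4)[:600];c=f(s,285,155,100,100,4);
o=np.zeros((600,800,3),np.uint8)
cv2.imwrite("pics/crop1.png",np.hstack([a,c]));
o[:600,:400]=b; d=f(s,275,300,133,125,3);o[:375,400:799]=d
cv2.imwrite("pics/crop2.png",o)
E
```

```text
(no output)
```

View pics/crop1.png

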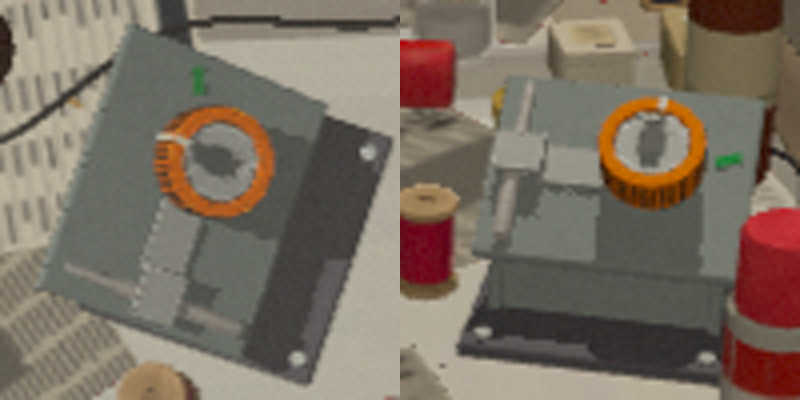

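View pics/crop2.png

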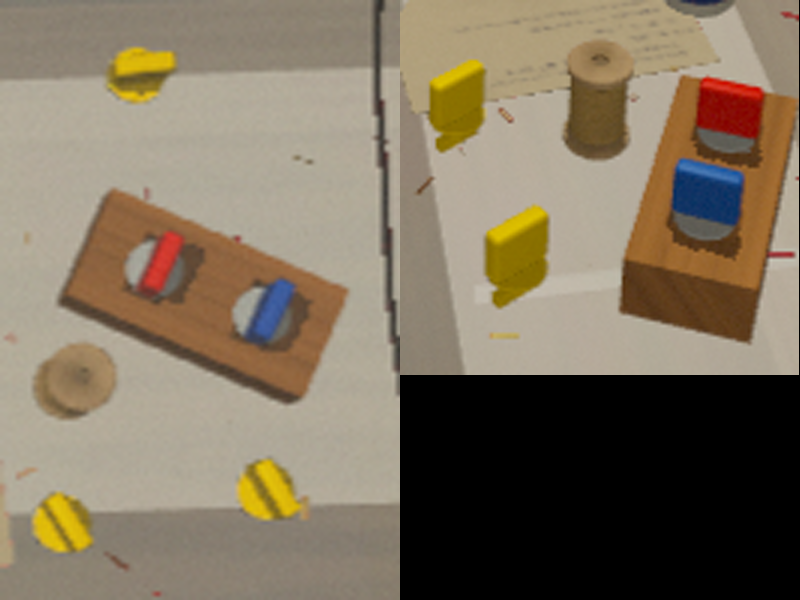

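The red key is in the rack's far pocket (top (450,206), side (384,337)). It is the only red T-handle; the three yellow ones and the blue pin (top (478,217)) are ruled out, and the enlarged crop confirms this. The hub is at top (259,195), side (348,190). The white line is up-left and the green mark at top (254,175), which is clockwise of it.

```bash
cat > h.py <<'E'
import cv2,numpy as np
from cell import get_obs, imaging, bot, models
from scipy.optimize import least_squares
from scipy.spatial.transform import Rotation as Ro
C={n:imaging.camera_info(n) for n in("side","top")}
def proj(n,X):
    c=C[n];p=(np.atleast_2d(X)@c["R"].T+c["t"])@c["mtx"].T
    return p[:,:2]/p[:,2:]
def mom(pts):
    m=cv2.moments(cv2.convexHull(np.float32(pts)))
    return np.array([m["m10"]/m["m00"],m["m01"]/m["m00"],m["mu20"]/m["m00"],m["mu11"]/m["m00"],m["mu02"]/m["m00"]])
def blob(im,lo,hi,box):
    h=cv2.cvtColor(im,cv2.COLOR_RGB2HSV);m=cv2.inRange(h,lo,hi)
    if lo[0]==0 and hi[0]<8: m|=cv2.inRange(h,(174,lo[1],lo[2]),(180,255,255))
    k=np.zeros_like(m);x,y,w,hh=box;k[y:y+hh,x:x+w]=m[y:y+hh,x:x+w]
    _,l,s,_=cv2.connectedComponentsWithStats(k);i=1+np.argmax(s[1:,4])
    ys,xs=np.where(l==i)
    o=np.concatenate([np.c_[xs+a,ys+b] for a in(-.5,.5) for b in(-.5,.5)])
    return o,s[i]
def boxpts(x,y,z):return np.array([[a,b,c] for a in x for b in y for c in z])
def cyl(r,z):
    t=np.linspace(0,2*np.pi,60);return np.concatenate([np.c_[r*np.cos(t),r*np.sin(t),0*t+q] for q in z])
HANDLE=boxpts((-.018,.018),(-.006,.006),(.003,.034))
def Rport(yaw): return (Ro.from_euler('z',yaw)*Ro.from_euler('y',-np.pi/6)).as_matrix()
E
python3 - <<'E'
from h import *
im={n:imaging.grab_frame(n) for n in C}
kb={n:blob(im[n],(0,120,60),(7,255,255),b) for n,b in(("top",(435,190,30,30)),("side",(368,322,32,28)))}
rb={n:blob(im[n],(8,130,60),(22,255,255),b) for n,b in(("top",(238,175,45,45)),("side",(330,172,40,40)))}
for d in(kb,rb):print({n:d[n][1] for n in d})
def rk(p,names=("top","side")):
    X=HANDLE@Ro.from_euler('z',p[2]).as_matrix().T+[p[0],p[1],.04]
    return np.concatenate([(mom(proj(n,X))-mom(kb[n][0]))*[1,1,.3,.3,.3] for n in names])
for nm in(("top",),("side",),("top","side")):
    r=least_squares(rk,[.55,-.25,-.4],args=(nm,),x_scale=[.01,.01,.1]);print("key",nm,r.x,r.fun.round(2))
# stand
T=lambda u,v:(205+u/4-.5+.125,155+v/4-.5+.125)
S=lambda u,v:(285+(u-400)/4-.375,155+v/4-.375)
obs=[("top",T(130,25),'b',-1),("top",T(40,290),'b',1),("top",T(327,105),'f',-1),("top",T(392,137),'g',-1),("top",T(308,383),'g',1),
("side",S(508,77),'b',1),("side",S(765,98),'b',-1),("side",S(475,252),'f',1),("side",S(735,275),'f',-1),("side",S(460,350),'h',1)]
def rs(p):
    x,y,w,b,f,t=p;o=[]
    R=Ro.from_euler('z',w).as_matrix()
    for n,uv,k,s in obs:
        L={'b':(b,.08*s,.115),'f':(f,.08*s,.115-(b-f)*np.tan(np.pi/6)),'g':(-.075,.08*s,t),'h':(-.075,.08*s,0)}[k]
        o+=list(proj(n,R@L+[x,y,0])[0]-uv)
    return o
r=least_squares(rs,[.55,.25,1.3,.075,-.06,.01],loss='soft_l1');print("stand",r.x.round(4),np.array(rs(r.x)).reshape(-1,2).round(1).tolist())
w=r.x[2];print("port guess",Ro.from_euler('z',w).apply([0,-.02,0])+[r.x[0],r.x[1],.115])
def rr(p,names):
    X=cyl(.031,(.002,-.024))@Rport(w).T+[p[0],p[1],.115]
    return np.concatenate([(mom(proj(n,X))-mom(rb[n][0]))[:2] for n in names])
for nm in(("top",),("side",),("top","side")):
    q=least_squares(rr,[.55,.25],args=(nm,),x_scale=.01);print("port",nm,q.x,q.fun.round(2))
print("tilt axis z",Rport(w)[:,2],"x",Rport(w)[:,0])
for n,(u,v) in (("can",(376,184)),): pass
for nme in("oil_can","spool_red","spool_tan"):
    print(nme,[d["bbox"] for d in models.spot_in("top",nme)[:1]])
E
```

```text
{'top': array([444, 198,  12,  16,  98], dtype=int32), 'side': array([374, 325,  22,  21, 366], dtype=int32)}
{'top': array([243, 182,  31,  27, 340], dtype=int32), 'side': array([335, 179,  27,  29, 367], dtype=int32)}
key ('top',) [ 0.5757586  -0.21271685 -0.4       ] [ 3.4  -0.18 -0.19 -0.19  1.03]
key ('side',) [ 0.55806083 -0.24504768 -0.4       ] [-4.36 18.61  1.64 -0.24  1.27]
key ('top', 'side') [ 0.57562326 -0.20987142 -0.4       ] [ 2.17 -0.08 -0.2  -0.18  1.03  0.14  2.74  0.73 -0.41  0.64]
stand [ 0.589   0.2392  1.2305  0.0689 -0.0407 -0.0161] [[0.3, -1.2], [-0.1, -0.4], [-0.3, -1.3], [-0.9, 0.2], [-0.1, 0.2], [-0.9, -0.1], [-0.3, 0.7], [-1.4, -0.2], [1.5, 1.2], [-0.7, 1.5]]
port guess [0.60787322 0.23248056 0.115     ]
port ('top',) [0.6048099  0.22787669] [-0. -0.]
port ('side',) [0.60768423 0.2311773 ] [ 0. -0.]
port ('top', 'side') [0.60588772 0.22839208] [-0.24 -0.46 -0.49  0.57]
tilt axis z [-0.16689813 -0.47132262  0.8660254 ] x [0.28907603 0.81635473 0.5       ]
oil_can [[374.5, 191.5, 24.3, 34.2]]
spool_red [[244.4, 255.2, 23.6, 15.2]]
spool_tan [[427.1, 233.4, 24.5, 19.1]]
```

```bash
python3 - <<'E'
from h import *
im={n:imaging.grab_frame(n) for n in C}
kb={n:blob(im[n],(0,120,60),(7,255,255),b) for n,b in(("top",(435,190,30,30)),("side",(368,322,32,28)))}
def rk(p,names=("top","side")):
    X=HANDLE@Ro.from_euler('z',p[2]).as_matrix().T+[p[0],p[1],.04]
    return np.concatenate([(mom(proj(n,X))-mom(kb[n][0]))*[1,1,.3,.3,.3] for n in names])
for nm in(("top",),("side",),("top","side")):
    r=least_squares(rk,[.57,-.21,-.4],args=(nm,),x_scale=[.01,.01,.1],diff_step=2e-3);print("key",nm,r.x,r.fun.round(2))
# rack corners yaw (top face z=.04), top crop offset 410,140
P=[(115,190),(348,290),(298,402),(60,300)]
W=[]
c=C["top"]
for u,v in P:
    d=c["R"].T@np.linalg.solve(c["mtx"],[410+u/4-.375,140+v/4-.375,1]);o=-c["R"].T@c["t"];W.append((o+d*(.04-o[2])/d[2])[:2])
W=np.array(W);print(W.round(4).tolist(),W.mean(0))
for a,b in((0,1),(3,2),(0,3),(1,2)):
    e=W[b]-W[a];print(np.degrees(np.arctan2(e[1],e[0])).round(1),np.linalg.norm(e).round(3))
o=get_obs();print(Ro.from_rotvec(o["eef_rot"]).as_matrix().round(3))
E
```

```text
key ('top',) [ 0.57531412 -0.20500276 -0.4788867 ] [-0.    0.01  0.15 -0.5   0.78]
key ('side',) [ 0.577442   -0.20342698 -0.38070445] [-0.   -0.06  0.55 -0.44  0.8 ]
key ('top', 'side') [ 0.57654648 -0.20438108 -0.42808355] [-0.3  -0.51 -0.1  -0.24  0.98 -0.35  0.38  0.74 -0.13  0.89]
[[0.6229, -0.1842], [0.559, -0.3169], [0.4942, -0.2842], [0.5586, -0.1489]] [ 0.55867292 -0.23354506]
-115.7 0.147
-115.4 0.15
151.2 0.073
153.2 0.073
[[-0.967  0.256  0.   ]
 [ 0.256  0.967  0.   ]
 [-0.     0.    -1.   ]]
```

Emit:
servo_tool(series=[[0,0,0,-0.14,-0.13,-0.02,0.04],[0,0,0,-0.14,-0.13,-0.02,0.04],[0,0,0,-0.14,-0.13,-0.02,0.04],[0,0,0,-0.14,-0.13,-0.02,0.04],[0,0,0,-0.14,-0.13,-0.02,0.04]])

```text
time_s: 1.67
eef_pos: [0.2375, 0.3434, 0.2117]
eef_rot: [0.406, 3.114, -0.0]
contact_force: [0.3, 0.2, 0.2]
opening: 0.0629
grasp_force: 0.0
```

Emit:
servo_tool(series=[[0,0,10.7,-0.14,-0.13,-0.02,0.04],[0,0,10.7,-0.14,-0.13,-0.02,0.04],[0,0,10.7,-0.14,-0.13,-0.02,0.04],[0,0,10.7,-0.14,-0.13,-0.02,0.04],[0,0,10.7,-0.14,-0.13,-0.02,0.04]])

```text
time_s: 2.08
eef_pos: [0.34, 0.1817, 0.2319]
eef_rot: [0.696, 3.062, 0.0]
contact_force: [0.2, 0.7, 0.1]
opening: 0.0406
grasp_force: 0.0
```

Emit:
servo_tool(series=[[0,0,0,-0.15,-0.097,0,0.04],[0,0,0,-0.15,-0.097,0,0.04],[0,0,0,-0.15,-0.097,0,0.04],[0,0,0,-0.15,-0.097,0,0.04],[0,0,0,-0.15,-0.097,0,0.04]])

```text
time_s: 2.5
eef_pos: [0.4345, 0.0279, 0.2312]
eef_rot: [0.7, 3.061, -0.002]
contact_force: [0.6, -0.7, 0.3]
opening: 0.0397
grasp_force: 0.0
```

Emit:
servo_tool(series=[[0,0,0,-0.15,-0.097,0,0.04],[0,0,0,-0.15,-0.097,0,0.04],[0,0,0,-0.15,-0.097,0,0.04],[0,0,0,-0.15,-0.097,0,0.04],[0,0,0,-0.15,-0.097,0,0.04]])

```text
time_s: 2.92
eef_pos: [0.5276, -0.1242, 0.2305]
eef_rot: [0.699, 3.062, -0.002]
contact_force: [-1.3, 0.0, -0.1]
opening: 0.04
grasp_force: 0.0
```

Emit:
servo_tool(series=[[0,0,0,-0.04,-0.026,0.02,0.04],[0,0,0,-0.08,-0.052,0.06,0.04],[0,0,0,-0.08,-0.052,0.1,0.04],[0,0,0,-0.08,-0.052,0.1,0.04],[0,0,0,-0.08,-0.052,0.1,0.04]])

```text
time_s: 3.33
eef_pos: [0.5729, -0.2007, 0.1254]
eef_rot: [-0.694, -3.054, -0.004]
contact_force: [-1.3, 0.6, -0.5]
opening: 0.0405
grasp_force: 0.0
```

```bash
python3 - <<'E'
from h import *
o=get_obs();print(o["eef_pos"],o["q"],o["opening"])
im={n:imaging.grab_frame(n) for n in C}
f=lambda im,x,y,w,h,k:cv2.resize(im[y:y+h,x:x+w],(w*k,h*k),interpolation=cv2.INTER_CUBIC)
R=Ro.from_rotvec(o["eef_rot"]).as_matrix()
for n in im: print(n,proj(n,o["eef_pos"]))
a=f(im["top"],400,150,100,100,4);b=f(im["side"],330,250,100,100,4)
cv2.imwrite("pics/c3.png",np.hstack([a,b])[:,:,::-1])
E
```

```text
[ 0.57292556 -0.20072301  0.12544981] [-4.63232851e-01  5.52390508e-01  1.37121476e+00  1.14734052e-04
  1.22796714e+00 -1.58695899e+00] 0.04045792661025822
side [[384.9922538  303.24716965]]
top [[453.71466103 202.1499568 ]]
```

View pics/c3.png

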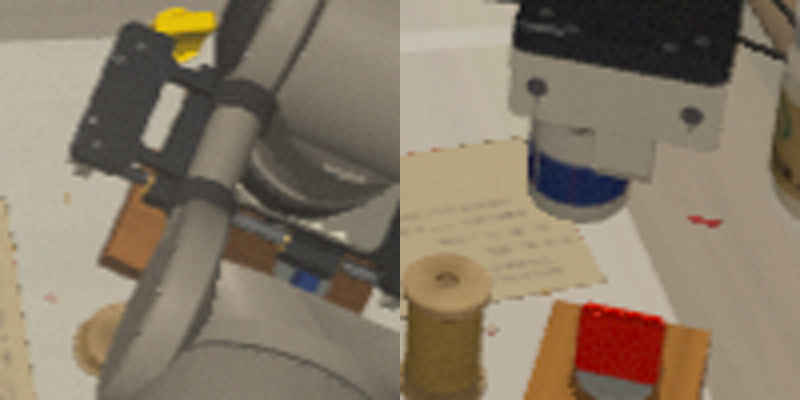

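Emit:
servo_tool(series=[[0,0,0,-0.0047,-0.0014,0.03,0.04],[0,0,0,-0.0047,-0.0014,0.055,0.04],[0,0,0,-0.0047,-0.0014,0.07,0.04],[0,0,0,-0.0047,-0.0014,0.079,0.04],[0,0,0,-0.0047,-0.0014,0.079,0.04]])

```text
time_s: 3.85
eef_pos: [0.579, -0.2034, 0.0526]
eef_rot: [-0.693, -3.064, -0.0]
contact_force: [-0.7, -0.0, -0.7]
opening: 0.0402
grasp_force: 0.0
```

Emit:
servo_tool(series=[[0,0,0,0,0,0,0.0],[0,0,0,0,0,0,0.0],[0,0,0,0,0,0,0.0],[0,0,0,0,0,0,0.0],[0,0,0,0,0,0,0.0]])

```text
time_s: 4.27
eef_pos: [0.5794, -0.2047, 0.053]
eef_rot: [0.694, 3.063, -0.0]
contact_force: [-0.2, 1.0, 0.3]
opening: 0.0111
grasp_force: 0.0
```

Emit:
servo_tool(series=[[0,0,0,0,0,0,0.04],[0,0,0,0,0,0,0.04],[0,0,0,0,0,0,0.04],[0,0,0,0.0025,0,0.0065,0.04],[0,0,0,0.0025,0,0.0065,0.04]])

```text
time_s: 4.68
eef_pos: [0.5757, -0.2029, 0.0443]
eef_rot: [-0.694, -3.062, -0.001]
contact_force: [0.2, 0.7, 0.7]
opening: 0.0385
grasp_force: 0.0
```

Emit:
servo_tool(series=[[0,0,0,0,0,0,0.0],[0,0,0,0,0,0,0.0],[0,0,0,0,0,0,0.0],[0,0,0,0,0,0,0.0],[0,0,0,0,0,0,0.0]])

```text
time_s: 5.1
eef_pos: [0.5769, -0.2035, 0.0458]
eef_rot: [0.694, 3.064, 0.0]
contact_force: [0.0, -1.1, 0.0]
opening: 0.0113
grasp_force: 0.0
```

Emit:
servo_tool(series=[[0,0,0,0,0,0,0.0],[0,0,0,0,0,0,0.0],[0,0,0,0,0,0,0.0]])

```text
time_s: 5.35
eef_pos: [0.5768, -0.2034, 0.0457]
eef_rot: [0.694, 3.064, 0.0]
contact_force: [-0.4, 0.4, 0.2]
opening: 0.0003
grasp_force: 0.0
```

```bash
python3 - <<'E'
from h import *
im={n:imaging.grab_frame(n) for n in C}
f=lambda im,x,y,w,h,k:cv2.resize(im[y:y+h,x:x+w],(w*k,h*k),interpolation=cv2.INTER_CUBIC)
o=get_obs()
for n in im: print(n,proj(n,o["eef_pos"]))
b=f(im["side"],330,280,100,100,5)
cv2.imwrite("pics/c4.png",b[:,:,::-1])
E
```

```text
side [[383.48306991 341.19858172]]
top [[448.00433541 205.85250874]]
```

View pics/c4.png

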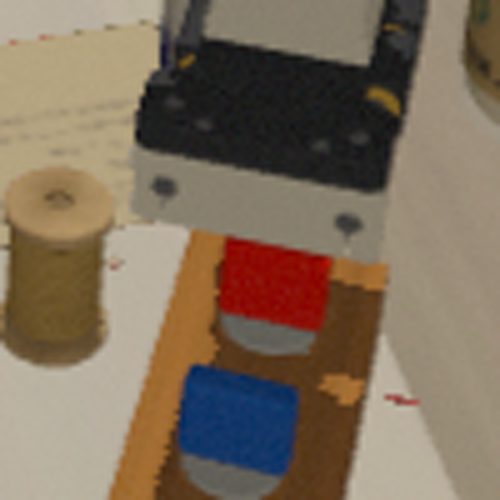

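```bash
python3 - <<'E'
from h import *
o=get_obs();R=Ro.from_rotvec(o["eef_rot"]).as_matrix();p=o["eef_pos"];print(p,o["opening"],o["contact_force"])
Z=np.array([.5735-p[0],-.2025-p[1],.1285-p[2]])
def show(t,B,off,s0,k,q):
    u=proj("side",B@R.T+q);print(t,((u-s0)*k+[off,0]).round(0).tolist())
nf=boxpts((-.0095,.0095),(-.0395,-.02),(0,));ff=nf*[1,-1,1]
bd=boxpts((-.0375,.0375),(-.095,.095),(-.066,))
for t,B in(("near",nf),("far",ff),("body",bd)): show("c3 "+t,B,400,(330,250),4,p+Z)
for t,B in(("near",nf+[0,.02,0]),("far",ff-[0,.02,0]),("body",bd)): show("c4 "+t,B,0,(330,280),5,p)
K=HANDLE@Ro.from_euler('z',-.445).as_matrix().T+[.5765,-.204,.04]
print("handle",((proj("side",K)-(330,280))*5).round(0).tolist())
im=imaging.grab_frame("top");cv2.imwrite("pics/c5.png",cv2.resize(im[140:260,390:510],(600,600),interpolation=2)[:,:,::-1])
E
```

```text
[ 0.57674538 -0.2033876   0.04570074] 0.00037873818000583315 [-0.25211098  0.74747108  0.77973123]
c3 near [[631.0, 275.0], [639.0, 244.0], [582.0, 266.0], [591.0, 235.0]]
c3 far [[661.0, 157.0], [654.0, 185.0], [616.0, 149.0], [608.0, 176.0]]
c3 body [[702.0, 243.0], [762.0, -32.0], [491.0, 203.0], [587.0, -61.0]]
c4 near [[286.0, 351.0], [295.0, 312.0], [229.0, 339.0], [240.0, 300.0]]
c4 far [[304.0, 274.0], [295.0, 312.0], [250.0, 263.0], [240.0, 300.0]]
c4 body [[359.0, 376.0], [434.0, 9.0], [109.0, 323.0], [225.0, -28.0]]
handle [[211.0, 314.0], [218.0, 244.0], [218.0, 291.0], [225.0, 221.0], [317.0, 336.0], [325.0, 266.0], [322.0, 312.0], [331.0, 243.0]]
```

View pics/c5.png

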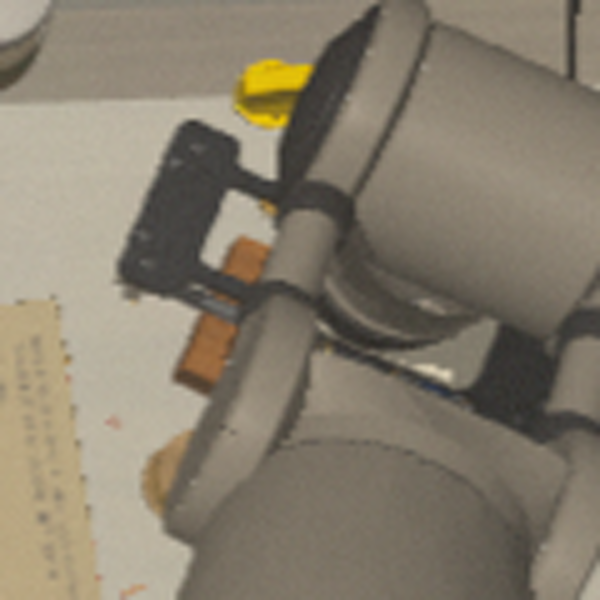

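```bash
python3 - <<'E'
from h import *
o=get_obs();R=Ro.from_rotvec(o["eef_rot"]).as_matrix();p=o["eef_pos"]
for dz in(0,.038):
  for dy in(0,.065):
    for zz in(-.066,-.1):
      B=boxpts((-.0375,.0375),(.095,-.095),(zz,))+[0,dy,0]
      print(dz,dy,zz,((proj("top",B@R.T+p+[0,0,dz])-(390,140))*5).round(0).tolist())
E
```

```text
0 0 -0.066 [[154.0, 147.0], [549.0, 315.0], [88.0, 299.0], [485.0, 469.0]]
0 0 -0.1 [[165.0, 130.0], [571.0, 303.0], [97.0, 286.0], [505.0, 461.0]]
0 0.065 -0.066 [[20.0, 90.0], [413.0, 257.0], [-46.0, 241.0], [348.0, 410.0]]
0 0.065 -0.1 [[27.0, 72.0], [431.0, 243.0], [-41.0, 227.0], [365.0, 401.0]]
0.038 0 -0.066 [[166.0, 128.0], [574.0, 301.0], [98.0, 284.0], [508.0, 460.0]]
0.038 0 -0.1 [[178.0, 110.0], [597.0, 288.0], [108.0, 271.0], [529.0, 452.0]]
0.038 0.065 -0.066 [[28.0, 70.0], [434.0, 242.0], [-40.0, 225.0], [367.0, 400.0]]
0.038 0.065 -0.1 [[36.0, 50.0], [453.0, 227.0], [-34.0, 210.0], [384.0, 389.0]]
```

The gripper renders about 40 mm higher than the reported TCP, and the closed fingers are just above the handle. I'll open them and descend in small steps, watching the force.

Emit:
servo_tool(series=[[0,0,0,0,0,0,0.04],[0,0,0,0,0,0,0.04],[0,0,0,0,0,0,0.04],[0,0,0,0,0,0,0.04],[0,0,0,0,0,0.003,0.04]])

```text
time_s: 5.92
eef_pos: [0.5771, -0.2036, 0.0431]
eef_rot: [0.694, 3.063, -0.0]
contact_force: [0.2, 0.1, 0.2]
opening: 0.0291
grasp_force: 0.0
```

Emit:
servo_tool(series=[[0,0,0,0,0,0.001,0.04],[0,0,0,0,0,0.003,0.04]])

```text
time_s: 6.08
eef_pos: [0.5767, -0.2034, 0.0395]
eef_rot: [-0.694, -3.064, -0.0]
contact_force: [0.3, 0.0, -0.5]
opening: 0.0388
grasp_force: 0.0
```

Emit:
servo_tool(series=[[0,0,0,0,0,0.002,0.04],[0,0,0,0,0,0.002,0.04]])

```text
time_s: 6.25
eef_pos: [0.5765, -0.2032, 0.0371]
eef_rot: [-0.694, -3.063, -0.001]
contact_force: [0.1, -0.2, -0.4]
opening: 0.0399
grasp_force: 0.0
```

Emit:
servo_tool(series=[[0,0,0,0,0,0.004,0.04],[0,0,0,0,0,0.008,0.04],[0,0,0,0,0,0.01,0.04]])

```text
time_s: 6.5
eef_pos: [0.5764, -0.2032, 0.0269]
eef_rot: [-0.694, -3.063, -0.001]
contact_force: [0.1, 0.3, -0.8]
opening: 0.0396
grasp_force: 0.0
```

Emit:
servo_tool(series=[[0,0,0,0,0,0.003,0.04],[0,0,0,0,0,0.006,0.04],[0,0,0,0,0,0.006,0.04]])

```text
time_s: 6.75
eef_pos: [0.5763, -0.2032, 0.0209]
eef_rot: [-0.694, -3.063, -0.001]
contact_force: [-0.0, 0.3, 0.5]
opening: 0.0399
grasp_force: 0.0
```

```bash
python3 - <<'E'
from h import *
o=get_obs();print(o["eef_pos"],o["contact_force"],o["q"])
im=imaging.grab_frame("side");cv2.imwrite("pics/c6.png",cv2.resize(im[270:390,330:430],(600,720),interpolation=2)[:600,:,::-1])
print(proj("side",o["eef_pos"]))
E
```

```text
[ 0.5763407  -0.20317911  0.02087783] [-0.02102556  0.25888788  0.49339459] [-4.64339599e-01  6.68370312e-01  1.47831836e+00  1.28222769e-04
  9.96146981e-01 -1.58963325e+00]
[[381.97909011 352.02789594]]
```

View pics/c6.png

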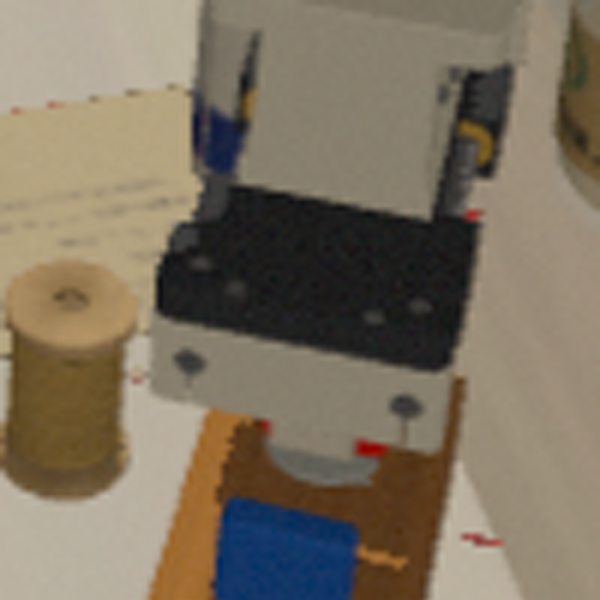

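```bash
python3 - <<'E'
from h import *
o=get_obs();R=Ro.from_rotvec(o["eef_rot"]).as_matrix();p=o["eef_pos"]
for dz in(.03,.035,.04,.045,.05):
    B=boxpts((-.0095,.0095),(-.0395,-.02),(0,))@R.T+p+[0,0,dz]
    D=boxpts((-.0375,.0375),(-.095,),(-.066,))@R.T+p+[0,0,dz]
    print(dz,((proj("side",B)-(330,270))*6).round(0).tolist(),((proj("side",D)-(330,270))*6).round(0).tolist())
E
```

```text
0.03 [[332.0, 515.0], [344.0, 467.0], [263.0, 500.0], [276.0, 452.0]] [[432.0, 494.0], [132.0, 431.0]]
0.035 [[334.0, 501.0], [345.0, 453.0], [264.0, 486.0], [277.0, 439.0]] [[434.0, 479.0], [133.0, 416.0]]
0.04 [[335.0, 487.0], [347.0, 439.0], [266.0, 473.0], [279.0, 425.0]] [[436.0, 463.0], [134.0, 401.0]]
0.045 [[337.0, 474.0], [349.0, 426.0], [267.0, 459.0], [280.0, 412.0]] [[438.0, 448.0], [135.0, 385.0]]
0.05 [[338.0, 460.0], [350.0, 412.0], [268.0, 445.0], [281.0, 398.0]] [[440.0, 432.0], [136.0, 370.0]]
```

Emit:
servo_tool(series=[[0,0,0,0,0,0.004,0.04],[0,0,0,0,0,0.008,0.04],[0,0,0,0,0,0.012,0.04],[0,0,0,0,0,0.012,0.04]])

```text
time_s: 7.13
eef_pos: [0.5761, -0.2031, 0.0086]
eef_rot: [-0.694, -3.062, -0.001]
contact_force: [0.3, 0.5, -0.4]
opening: 0.0402
grasp_force: 0.0
```

Emit:
servo_tool(series=[[0,0,0,0,0,0.0015,0.04],[0,0,0,0,0,0.003,0.04]])

```text
time_s: 7.3
eef_pos: [0.5768, -0.2034, 0.0066]
eef_rot: [0.694, 3.064, 0.0]
contact_force: [-0.9, 0.1, 0.6]
opening: 0.04
grasp_force: 0.0
```

Emit:
servo_tool(series=[[0,0,0,0,0,0.001,0.04],[0,0,0,0,0,0.002,0.04]])

```text
time_s: 7.47
eef_pos: [0.5768, -0.2034, 0.0047]
eef_rot: [0.694, 3.064, 0.0]
contact_force: [-1.0, 0.7, 11.7]
opening: 0.0398
grasp_force: 6.4
```

```bash
python3 - <<'E'
from h import *
p0=np.array([.1341,.5071,.1905]);R=Ro.from_rotvec([-.4053,-3.1149,.0023]).as_matrix()
for d in([0,0,0],[0,0,.044]):
    print(proj("side",boxpts((-.0095,.0095),(-.046,-.065,.046,.065),(0,))@R.T+p0+d).round(0).tolist(),proj("side",boxpts((-.0375,.0375),(-.095,.095),(-.066,))@R.T+p0+d).round(0).tolist())
im=cv2.imread("pics/side0.png");cv2.imwrite("pics/c7.png",cv2.resize(im[20:140,80:200],(600,600),interpolation=2))
E
```

```text
[[142.0, 132.0], [139.0, 135.0], [155.0, 120.0], [157.0, 118.0], [134.0, 132.0], [131.0, 135.0], [148.0, 120.0], [150.0, 117.0]] [[142.0, 113.0], [168.0, 91.0], [110.0, 112.0], [141.0, 89.0]]
[[139.0, 115.0], [136.0, 118.0], [152.0, 104.0], [155.0, 102.0], [131.0, 115.0], [128.0, 117.0], [145.0, 103.0], [148.0, 101.0]] [[139.0, 95.0], [166.0, 74.0], [107.0, 93.0], [138.0, 72.0]]
```

View pics/c7.png

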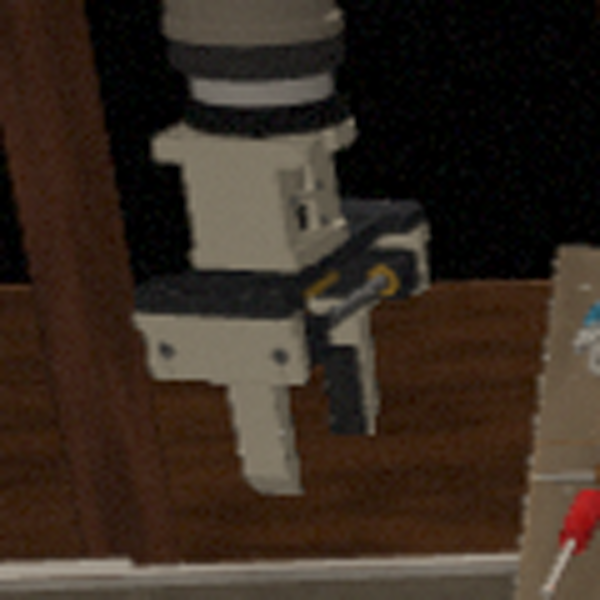

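Emit:
servo_tool(series=[[0,0,0,0,0,-0.0035,0.04],[0,0,0,0,0,-0.0035,0.02],[0,0,0,0,0,-0.0035,0.0],[0,0,0,0,0,-0.0035,0.0],[0,0,0,0,0,-0.0035,0.0]])

```text
time_s: 7.88
eef_pos: [0.5767, -0.2033, 0.0082]
eef_rot: [-0.694, -3.064, -0.0]
contact_force: [-0.3, -0.7, 0.1]
opening: 0.0176
grasp_force: 0.0
```

Emit:
servo_tool(series=[[0,0,0,0,0,0,0.0],[0,0,0,0,0,0,0.0],[0,0,0,0,0,0,0.0],[0,0,0,0,0,0,0.0]])

```text
time_s: 8.22
eef_pos: [0.5767, -0.2034, 0.0081]
eef_rot: [-0.694, -3.064, -0.0]
contact_force: [-0.0, -0.2, 0.1]
opening: 0.0118
grasp_force: 30.0
```

Emit:
servo_tool(series=[[0,0,0,0,0,-0.02,0.0],[0,0,0,0,0,-0.05,0.0],[0,0,0,0,0,-0.09,0.0],[0,0,0,0,0,-0.13,0.0],[0,0,0,0,0,-0.16,0.0]])

```text
time_s: 8.63
eef_pos: [0.5773, -0.2036, 0.1715]
eef_rot: [0.693, 3.061, -0.001]
contact_force: [1.1, -0.5, -0.3]
opening: 0.0118
grasp_force: 30.0
```

Emit:
servo_tool(series=[[0,0,0,0,0,-0.03,0.0],[0,0,0,0,0,-0.05,0.0],[0,0,0,0.0,0.0,-0.06,0.0]])

```text
time_s: 8.88
eef_pos: [0.5777, -0.2038, 0.2317]
eef_rot: [0.693, 3.059, -0.002]
contact_force: [-0.4, 0.2, 0.1]
opening: 0.0118
grasp_force: 30.0
```

Emit:
servo_tool(series=[[0,0,6,0.02,0.0128,0,0.0],[0,0,12,0.04,0.0256,0,0.0],[0,0,18,0.06,0.0384,0,0.0],[0,0,24,0.08,0.0512,0,0.0],[0,0,30,0.101,0.064,0,0.0]])

```text
time_s: 9.3
eef_pos: [0.512, -0.1011, 0.2269]
eef_rot: [-1.47, -2.774, 0.0]
contact_force: [-0.5, 0.0, -0.5]
opening: 0.0115
grasp_force: 30.0
```

Emit:
servo_tool(series=[[0,0,6,0.024,0.001,0,0.0],[0,0,12,0.048,0.002,0,0.0],[0,0,18,0.072,0.003,0,0.0],[0,0,24,0.096,0.004,0,0.0],[0,0,30,0.12,0.005,0,0.0]])

```text
time_s: 9.72
eef_pos: [0.4481, 0.0006, 0.2272]
eef_rot: [-2.138, -2.299, 0.001]
contact_force: [-0.0, 0.4, -0.8]
opening: 0.012
grasp_force: 30.0
```

Emit:
servo_tool(series=[[0,0,5,0.031,0.029,0.007,0.0],[0,0,10,0.062,0.058,0.014,0.0],[0,0,15,0.094,0.088,0.021,0.0],[0,0,20,0.125,0.117,0.03,0.0],[0,0,23.9,0.156,0.146,0.038,0.0]])

```text
time_s: 10.13
eef_pos: [0.5777, 0.1616, 0.1903]
eef_rot: [-2.568, -1.809, 0.002]
contact_force: [0.2, -0.4, -0.3]
opening: 0.0117
grasp_force: 30.0
```

Emit:
servo_tool(series=[[0,6,0,0,0,0,0.0],[0,12,0,0,0,0,0.0],[0,18,0,0,0,0,0.0],[0,24,0,0,0,0,0.0],[0,30,0,0,0,0,0.0]])

```text
time_s: 10.55
eef_pos: [0.5774, 0.1599, 0.1915]
eef_rot: [-2.264, -1.601, -0.613]
contact_force: [-0.2, 0.6, -1.2]
opening: 0.0119
grasp_force: 30.0
```

Emit:
servo_tool(series=[[0,0,0,0,0,0,0.0],[0,0,0,0,0,0,0.0]])

```text
time_s: 10.72
eef_pos: [0.5767, 0.1584, 0.1904]
eef_rot: [-2.27, -1.599, -0.602]
contact_force: [1.1, 0.4, -0.7]
opening: 0.0122
grasp_force: 30.0
```

```bash
python3 - <<'E'
from h import *
o=get_obs();R=Ro.from_rotvec(o["eef_rot"]).as_matrix();p=o["eef_pos"];print(p,o["q"].round(3));print(R.round(3));print(Rport(1.2305).round(3))
im={n:imaging.grab_frame(n) for n in C}
for n in im:
    cv2.imwrite(f"pics/{n}8.png",im[n][:,:,::-1])
    h=cv2.cvtColor(im[n],cv2.COLOR_RGB2HSV);m=cv2.inRange(h,(0,120,60),(7,255,255))|cv2.inRange(h,(174,120,60),(180,255,255))
    _,l,s,c=cv2.connectedComponentsWithStats(m)
    print(n,"TCP px",proj(n,p),[(s[i].tolist()) for i in range(1,len(s)) if s[i,4]>20])
    print(proj(n,p-R[:,2]*.014+[0,0,.04]),proj(n,p-R[:,2]*.054))
f=lambda im,x,y,w,h,k:cv2.resize(im[y:y+h,x:x+w],(w*k,h*k),interpolation=cv2.INTER_CUBIC)
cv2.imwrite("pics/c8.png",np.hstack([f(im["top"],210,140,100,100,4),f(im["side"],290,130,100,100,4)])[:,:,::-1])
E
```

```text
[0.57671659 0.15835425 0.19036686] [-0.163  0.375  1.615  0.575  1.125 -0.066]
[[ 0.293  0.942  0.164]
 [ 0.816 -0.336  0.47 ]
 [ 0.498 -0.004 -0.867]]
[[ 0.289 -0.943 -0.167]
 [ 0.816  0.334 -0.471]
 [ 0.5    0.     0.866]]
side TCP px [[342.77078574 174.25287958]] [[192, 118, 10, 13, 79], [339, 153, 7, 18, 113], [228, 163, 18, 18, 259], [246, 164, 32, 18, 497], [280, 165, 19, 17, 310], [369, 207, 26, 30, 658], [285, 209, 13, 17, 173], [366, 236, 27, 19, 307], [503, 391, 6, 14, 35]]
[[343.54393105 152.65587246]] [[342.21818533 158.73944846]]
top TCP px [[288.13773162 201.10360134]] [[553, 119, 18, 16, 210], [41, 149, 15, 16, 117], [288, 197, 10, 6, 38], [125, 235, 26, 23, 463], [117, 259, 29, 39, 827], [112, 299, 26, 21, 429], [618, 451, 10, 29, 192]]
[[289.10027711 198.00595232]] [[298.70386775 201.34928475]]
```

View pics/c8.png

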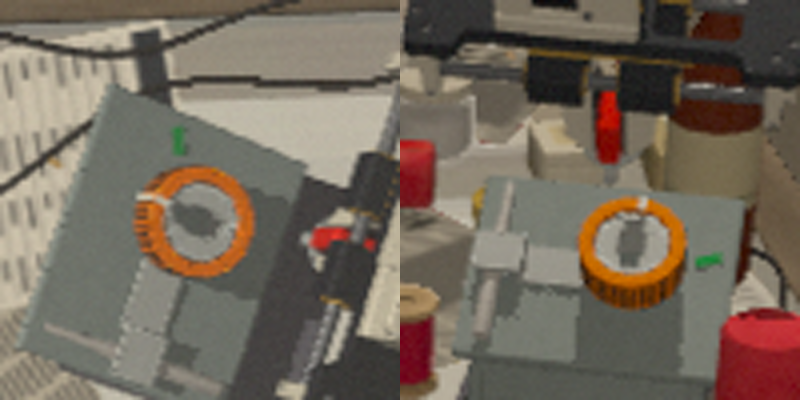

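```bash
cat >> h.py <<'E'
def ext(n,X):
    u=proj(n,X);return dict(l=u[:,0].min(),r=u[:,0].max(),t=u[:,1].min(),b=u[:,1].max())
def red(n,box):
    pts,s=blob(imaging.grab_frame(n),(0,120,60),(7,255,255),box)
    return dict(l=s[0]-.5,r=s[0]+s[2]-.5,t=s[1]-.5,b=s[1]+s[3]-.5),s
def keyfit(use,Rk,k0):
    f=lambda k:[ext(n,HANDLE@Rk.T+k)[e]-v for n,e,v in use]
    return least_squares(f,k0,x_scale=.01)
E
python3 - <<'E'
from h import *
o=get_obs();R=Ro.from_rotvec(o["eef_rot"]).as_matrix();p=o["eef_pos"]
Rk=R@np.diag([1,-1,-1])
bs,_=red("side",(325,140,35,40));bt,_=red("top",(280,190,25,20));print(bs,bt)
k0=p+[0,0,.035]
for use in ([("side",e,bs[e]) for e in"lrb"]+[("top",e,bt[e]) for e in"l"],[("side",e,bs[e]) for e in"lrb"]+[("top",e,bt[e]) for e in"ltb"],[("side",e,bs[e]) for e in"lrtb"]+[("top",e,bt[e]) for e in"ltb"]):
    r=keyfit(use,Rk,k0);print(r.x.round(4),r.fun.round(2),"tool-frame off",(R.T@(r.x-p)).round(4),"world",(r.x-p).round(4))
    print(ext("side",HANDLE@Rk.T+r.x),ext("top",HANDLE@Rk.T+r.x))
E
```

```text
{'l': np.float64(338.5), 'r': np.float64(345.5), 't': np.float64(150.5), 'b': np.float64(169.5)} {'l': np.float64(286.5), 'r': np.float64(296.5), 't': np.float64(196.5), 'b': np.float64(202.5)}
[0.5708 0.1426 0.2232] [-0.76  0.79  0.01 -0.01] tool-frame off [-0.0005 -0.0007 -0.0366] world [-0.0068 -0.0174  0.0315]
{'l': np.float64(337.74151554399594), 'r': np.float64(346.2909570383566), 't': np.float64(145.67502800540203), 'b': np.float64(169.50846772252493)} {'l': np.float64(286.48569437591715), 'r': np.float64(310.0055343650023), 't': np.float64(195.4004501215892), 'b': np.float64(207.21931229266286)}
[0.5727 0.1431 0.2232] [ 0.15  1.66 -0.12 -0.28 -2.05  3.76] tool-frame off [ 0.0004  0.001  -0.036 ] world [-0.0049 -0.0169  0.0314]
{'l': np.float64(338.65219398258006), 'r': np.float64(347.16082677698347), 't': np.float64(145.56679533952536), 'b': np.float64(169.38449088431756)} {'l': np.float64(286.22172551643234), 'r': np.float64(309.73397858714293), 't': np.float64(194.45187135047175), 'b': np.float64(206.25780578439026)}
[0.5735 0.1439 0.2173] [ 0.3   1.77 -2.38  2.33 -0.43 -1.9   3.85] tool-frame off [-0.0016  0.0015 -0.0303] world [-0.0041 -0.0161  0.0255]
{'l': np.float64(338.7986036570108), 'r': np.float64(347.27236143244653), 't': np.float64(148.11526341966444), 'b': np.float64(171.83178698894855)} {'l': np.float64(286.06724264505004), 'r': np.float64(309.4560759146303), 't': np.float64(194.60183456569814), 'b': np.float64(206.34806670286417)}
```

Emit:
servo_tool(series=[[0,0,0,0.01,0.002,0.025,0.0],[0,0,0,0.02,0.004,0.055,0.0],[0,0,0,0.027,0.004,0.08,0.0],[0,0,0,0.027,0.004,0.085,0.0],[0,0,0,0.027,0.004,0.085,0.0]])

```text
time_s: 11.33
eef_pos: [0.6019, 0.2226, 0.1303]
eef_rot: [-2.262, -1.606, -0.602]
contact_force: [0.0, 0.1, -0.8]
opening: 0.0119
grasp_force: 30.0
```

Emit:
servo_tool(series=[[0,0,0,0,0,0,0.0],[0,0,0,0,0,0,0.0]])

```text
time_s: 11.5
eef_pos: [0.6037, 0.2203, 0.1331]
eef_rot: [-2.266, -1.605, -0.609]
contact_force: [0.3, -0.5, -0.8]
opening: 0.0122
grasp_force: 30.0
```

```bash
cat >> h.py <<'E'
def ring3d():
    rb={}
    for n,b in(("top",(238,175,45,45)),("side",(330,172,40,40))):
        im=cv2.imread(f"pics/{n}0.png")[:,:,::-1].copy();rb[n]=blob(im,(8,130,60),(22,255,255),b)[0]
    Q=cyl(.031,(.002,-.024))@Rport(1.2305).T
    f=lambda p:np.concatenate([(mom(proj(n,Q+p))-mom(rb[n]))[:2] for n in rb])
    return least_squares(f,[.606,.229,.115],diff_step=2e-3),{n:mom(rb[n])[2:] -mom(proj(n,Q+[.606,.229,.115]))[2:] for n in rb}
E
python3 - <<'E'
from h import *
r,m=ring3d();P=r.x;print("ring",P,r.fun.round(2),m)
o=get_obs();R=Ro.from_rotvec(o["eef_rot"]).as_matrix();p=o["eef_pos"];print(p,o["contact_force"])
Rk=R@np.diag([1,-1,-1]);k0=p-.034*R[:,2]
e0={n:ext(n,HANDLE@Rk.T+k0) for n in C};print(e0)
for n in C:
    e=e0[n];b=(int(e['l'])-6,int(e['t'])-6,int(e['r']-e['l'])+12,int(e['b']-e['t'])+12)
    try:
        g,s=red(n,b);print(n,g,s[4])
    except Exception as x:print(n,x)
    im=imaging.grab_frame(n);h=cv2.cvtColor(im,cv2.COLOR_RGB2HSV)
    x,y,w,hh=b
    mm=(cv2.inRange(h,(0,90,40),(7,255,255))|cv2.inRange(h,(170,90,40),(180,255,255)))[y:y+hh,x:x+w]
    print("origin",b[:2]);print("\n".join("".join(".#"[v>0] for v in row) for row in mm))
E
```

```text
ring [0.60552241 0.22737014 0.11681032] [ 0.06 -0.45 -0.47  0.05] {'top': array([ 3.64429503,  0.49244381, -0.45163815]), 'side': array([ 0.63751032, -0.31588878,  2.53108017])}
[0.6037188  0.22032097 0.13305942] [ 0.25494861 -0.51955818 -0.80497592]
{'side': {'l': np.float64(343.08497481821763), 'r': np.float64(350.8339508518066), 't': np.float64(160.69121801477715), 'b': np.float64(182.65056821088723)}, 'top': {'l': np.float64(260.0034890390683), 'r': np.float64(282.0522703842797), 't': np.float64(188.47556483090554), 'b': np.float64(199.710477715763)}}
side {'l': np.float64(343.5), 'r': np.float64(349.5), 't': np.float64(165.5), 'b': np.float64(182.5)} 92
origin (337, 154)Traceback (most recent call last):
  File "<stdin>", line 14, in <module>
  File "<stdin>", line 14, in <genexpr>
  File "<stdin>", line 14, in <genexpr>
TypeError: string indices must be integers, not 'numpy.bool'
```

```bash
python3 - <<'E'
from h import *
o=get_obs();R=Ro.from_rotvec(o["eef_rot"]).as_matrix();p=o["eef_pos"]
Rk=R@np.diag([1,-1,-1])
print("top expect collar",ext("top",cyl(.017,(0,.003))@Rk.T+p-.034*R[:,2]))
im=imaging.grab_frame("top")[180:216,240:284].astype(int)
r,g,b=im[...,0],im[...,1],im[...,2]
ch=np.where((r>90)&(g<r*.45)&(b<r*.45),'R',np.where((r>120)&(g<.75*r)&(b<.4*r),'O',np.where((r+g+b>420),'w',np.where(r+g+b>270,'+',np.where(r+g+b>150,'-','.')))))
print("rows from 180, col 240");print("\n".join("".join(x) for x in ch))
# port frame position of K for both offset guesses
P=np.array([.6058,.2287,.115]);Rp=Rport(1.2305)
for k in(.032,.036):print((Rp.T@(p-k*R[:,2]-P)).round(4), (Rp.T@(p-k*R[:,2]-[.6055,.2274,.1168])).round(4))
print((Rp.T@R).round(4))
E
```

```text
top expect collar {'l': np.float64(260.5502109959609), 'r': np.float64(275.83706959509385), 't': np.float64(186.13509691542777), 'b': np.float64(201.97867958969582)}
rows from 180, col 240
+++++++++++++++++++++++++++++---------------
+++++++++++++++-+----+++++++----------------
+++++++++++++-OOOOOOOOOOO+++------------++++
+++++++++---OOOOOOOOOOOOOO++--------.---wwww
+++++++++--OOOOOOOOOOOOOOOOO-----------+wwww
++++++++OOOOOOOOOO++--OOOOOO--------.--wwwww
+++++++---OOOOOO+++ww++-OOO+ww---------wwwww
+++++++OOOOOOOO+wwwwwwww+++www+++-----+wwwww
+++++wwwwOOOO+++++++++++++wwww+++-++--wwwwww
++++wwwwwww++++++++++++++wwww++++-++--+wwww+
++++++OO+wwww++++++++++RRRRRR-++------wwwww+
++++OOOOOO+w++--+++++++RRRRRR+++--.--+wwwww+
++++-OOOOOO+++-----+w+RRRRRRR+++-----wwwwww+
++++OOOOOOO+++-----+w+RRR-----+--RR-+wwwwww+
++++--OOOO++++-----+++RR---------RR-wwwwwww+
++++OOOOOO++++-------++-------------wwwwww+-
++++OOOOOO++++++-----+++-----------+wwwwww+-
++++OOOOOOO++w+++----++------------wwwwwwww-
++++---OOOO+++++++++-+-------------wwwwwww+-
+++++OOOOOO++++++++++++------------+w+wwwww+
+++++OOOOOO
[... 203 characters left out ...]
wwwwwwwwww
+++++w+++-OOOOOOOO-+-------------wwwwwwwwwww
+++++ww++-OOOOOOOOOOO------------wwwwwwwwwww
+++++++++++--OOOOOOOOOO-++------+wwwwwwwwwww
++++ww+++++++--OOOOOOOO+++------wwwwwwwwwwww
++++ww++++++++++--------++------wwwwwwwwwwww
+++++++++++++++++++----+++-----+wwwwwwwwwwww
+++ww+++++++++++-+++++-++------wwwwwwwwwwwww
+++ww++++++++++--++++++++------wwwwwwwwwwwww
+++++++++++++++--++++++++-++--+wwwwwwwwwwwww
++ww+++++++++++-++++++++-+++--wwwwww++wwwwww
++++++++++++++--++++++++--+----++wwwww++wwww
[ 0.0013 -0.001   0.0521] [ 0.0016 -0.0008  0.0499]
[ 0.0013 -0.001   0.0561] [ 0.0015 -0.0008  0.0539]
[[ 1.0e+00  1.5e-03  6.0e-04]
 [ 1.5e-03 -1.0e+00 -1.6e-03]
 [ 6.0e-04  1.6e-03 -1.0e+00]]
```

Emit:
servo_tool(series=[[0,0,0,-0.001,-0.0005,0.01,0.0],[0,0,0,-0.001,-0.0005,0.02,0.0],[0,0,0,-0.001,-0.0005,0.028,0.0],[0,0,0,-0.001,-0.0005,0.028,0.0]])

```text
time_s: 11.98
eef_pos: [0.6059, 0.2339, 0.1046]
eef_rot: [-2.265, -1.602, -0.603]
contact_force: [-0.5, 0.7, -1.5]
opening: 0.0117
grasp_force: 30.0
```

Emit:
servo_tool(series=[[0,0,0,0,0,0.002,0.0],[0,0,0,0,0,0.004,0.0],[0,0,0,0,0,0.004,0.0]])

```text
time_s: 12.23
eef_pos: [0.6077, 0.2352, 0.1033]
eef_rot: [-2.266, -1.603, -0.607]
contact_force: [0.3, -0.0, -1.5]
opening: 0.0118
grasp_force: 30.0
```

Emit:
servo_tool(series=[[0,0,0,0,0,0.002,0.0],[0,0,0,0,0,0.004,0.0],[0,0,0,0,0,0.004,0.0]])

```text
time_s: 12.48
eef_pos: [0.6083, 0.237, 0.0999]
eef_rot: [-2.266, -1.603, -0.607]
contact_force: [-0.1, -0.6, -0.7]
opening: 0.0118
grasp_force: 30.0
```

Emit:
servo_tool(series=[[0,0,0,0,0,0.0015,0.0],[0,0,0,0,0,0.003,0.0],[0,0,0,0,0,0.003,0.0]])

```text
time_s: 12.73
eef_pos: [0.6088, 0.2385, 0.0972]
eef_rot: [-2.266, -1.603, -0.607]
contact_force: [-1.0, 0.0, -0.6]
opening: 0.0118
grasp_force: 30.0
```

Emit:
servo_tool(series=[[0,0,0,0,0,0.0015,0.0],[0,0,0,0,0,0.003,0.0],[0,0,0,0,0,0.003,0.0]])

```text
time_s: 12.98
eef_pos: [0.6092, 0.2399, 0.0946]
eef_rot: [-2.266, -1.603, -0.607]
contact_force: [-0.5, 0.8, -0.7]
opening: 0.0115
grasp_force: 30.0
```

Emit:
servo_tool(series=[[0,0,0,0,0,0.002,0.0],[0,0,0,0,0,0.004,0.0],[0,0,0,0,0,0.004,0.0]])

```text
time_s: 13.23
eef_pos: [0.6098, 0.2418, 0.091]
eef_rot: [-2.266, -1.603, -0.606]
contact_force: [-0.1, -0.3, -1.3]
opening: 0.0113
grasp_force: 30.0
```

Emit:
servo_tool(series=[[0,0,0,0,0,0.0015,0.0],[0,0,0,0,0,0.003,0.0],[0,0,0,0,0,0.003,0.0]])

```text
time_s: 13.48
eef_pos: [0.6104, 0.2432, 0.0885]
eef_rot: [-2.266, -1.603, -0.607]
contact_force: [-0.1, -0.1, -0.9]
opening: 0.0117
grasp_force: 30.0
```

Emit:
servo_tool(series=[[0,0,0,0,0,0.0015,0.0],[0,0,0,0,0,0.0015,0.0]])

```text
time_s: 13.65
eef_pos: [0.6109, 0.2439, 0.0875]
eef_rot: [-2.266, -1.604, -0.607]
contact_force: [1.0, -0.1, -0.4]
opening: 0.0119
grasp_force: 30.0
```

Emit:
servo_tool(series=[[0,0,0,0,0,0.0015,0.0],[0,0,0,0,0,0.0015,0.0]])

```text
time_s: 13.82
eef_pos: [0.6109, 0.2439, 0.0874]
eef_rot: [-2.265, -1.605, -0.608]
contact_force: [-6.8, -7.4, 9.1]
opening: 0.0118
grasp_force: 30.0
```

Emit:
servo_tool(series=[[0,0,0,0,0,0.001,0.0],[0,0,0,0,0,0.001,0.0]])

```text
time_s: 13.98
eef_pos: [0.6109, 0.244, 0.0874]
eef_rot: [-2.265, -1.605, -0.608]
contact_force: [-11.2, -11.7, 15.6]
opening: 0.0121
grasp_force: 30.0
```

```bash
python3 - <<'E'
from h import *
o=get_obs();R=Ro.from_rotvec(o["eef_rot"]).as_matrix();p=o["eef_pos"];P=np.array([.6058,.2287,.115]);Rp=Rport(1.2305)
print(p,(Rp.T@(p-.034*R[:,2]-P)).round(4),Rp.T@o["contact_force"],o["torque"])
Rk=R@np.diag([1,-1,-1]);print(red("side",(335,160,30,35)),ext("side",HANDLE@Rk.T+p-.034*R[:,2]))
E
```

```text
[0.61094846 0.24398464 0.08738969] [0.0002 0.0003 0.002 ] [-5.01991886  6.67360441 20.87300532] [-0.7956489   1.19604503  0.43783358]
({'l': np.float64(343.5), 'r': np.float64(349.5), 't': np.float64(180.5), 'b': np.float64(194.5)}, array([344, 181,   6,  14,  79], dtype=int32)) {'l': np.float64(343.0817570267448), 'r': np.float64(350.5364248120573), 't': np.float64(174.9545120434986), 'b': np.float64(196.02942587159262)}
```

Emit:
servo_tool(series=[[0,0,0,0,0,-0.0015,0.0],[0,0,-6,0,0,-0.0015,0.0],[0,0,-12,0,0,-0.0015,0.0],[0,0,-18,0,0,-0.0015,0.0],[0,0,-18,0,0,-0.0015,0.0]])

```text
time_s: 14.45
eef_pos: [0.6116, 0.2437, 0.0875]
eef_rot: [-2.023, -1.984, -0.683]
contact_force: [-2.4, -3.2, 4.5]
opening: 0.0118
grasp_force: 30.0
```

Emit:
servo_tool(series=[[0,0,-6,0,0,0,0.0],[0,0,-12,0,0,0,0.0],[0,0,-18,0,0,0,0.0],[0,0,-24,0,0,0,0.0],[0,0,-30,0,0,0,0.0]])

```text
time_s: 14.87
eef_pos: [0.6118, 0.2435, 0.0874]
eef_rot: [-1.498, -2.533, -0.775]
contact_force: [-1.8, -6.2, 5.1]
opening: 0.0117
grasp_force: 30.0
```

Emit:
servo_tool(series=[[0,0,-6,0,0,0,0.0],[0,0,-12,0,0,0,0.0],[0,0,-18,0,0,0,0.0],[0,0,-24,0,0,0,0.0],[0,0,-30,0,0,0,0.0]])

```text
time_s: 15.28
eef_pos: [0.6117, 0.2436, 0.0874]
eef_rot: [0.807, 2.889, 0.802]
contact_force: [-0.8, -5.1, 5.7]
opening: 0.0119
grasp_force: 30.0
```

Emit:
servo_tool(series=[[0,0,-6,0,0,0,0.0],[0,0,-12,0,0,0,0.0],[0,0,-12,0,0,0,0.0],[0,0,-12,0,0,0,0.0]])

```text
time_s: 15.62
eef_pos: [0.6118, 0.2437, 0.0875]
eef_rot: [0.499, 2.908, 0.78]
contact_force: [-0.8, -4.2, 5.0]
opening: 0.012
grasp_force: 30.0
```

```bash
python3 - <<'E'
from h import *
o=get_obs();R=Ro.from_rotvec(o["eef_rot"]).as_matrix();p=o["eef_pos"];P=np.array([.6058,.2287,.115]);Rp=Rport(1.2305)
print(p,(Rp.T@(p-.032*R[:,2]-P)).round(4),Rp.T@o["contact_force"],o["torque"],o["q"].round(2));print((Rp.T@R).round(3))
E
```

```text
[0.61179047 0.24368974 0.08748308] [ 0.0002 -0.0006  0.0001] [-1.14035841 -0.62354508  6.45194279] [-0.61848462  0.06391033 -0.01401709] [ 0.    0.56  1.63  0.66  0.88 -1.64]
[[-0.001  1.     0.   ]
 [ 1.     0.001 -0.002]
 [-0.002  0.    -1.   ]]
```

Emit:
servo_tool(series=[[0,0,0,0,0,0,0.03],[0,0,0,0,0,0,0.03],[0,0,0,0,0,0,0.03],[0,0,0,0,0,0,0.03],[0,0,0,0,0,-0.006,0.03]])

```text
time_s: 16.03
eef_pos: [0.6094, 0.2419, 0.0912]
eef_rot: [0.499, 2.912, 0.78]
contact_force: [-1.0, -1.0, 0.7]
opening: 0.03
grasp_force: 0.0
```

Emit:
servo_tool(series=[[0,0,0,0,0,-0.002,0.09],[0,0,0,0,0,-0.002,0.09],[0,0,0,0,0,-0.002,0.09],[0,0,0,0,0,-0.002,0.09],[0,0,0,0,0,-0.002,0.09]])

```text
time_s: 16.45
eef_pos: [0.6094, 0.2406, 0.0933]
eef_rot: [0.498, 2.911, 0.78]
contact_force: [-0.1, 0.0, -0.0]
opening: 0.059
grasp_force: 0.0
```

Emit:
servo_tool(series=[[0,0,0,0,0,0,0.09],[0,0,0,0,0,0,0.09],[0,0,0,0,0,0,0.09],[0,0,0,0,0,0,0.09],[0,0,0,0,0,0,0.09]])

```text
time_s: 16.87
eef_pos: [0.6096, 0.2405, 0.0935]
eef_rot: [0.498, 2.911, 0.78]
contact_force: [0.0, 0.2, -0.4]
opening: 0.089
grasp_force: 0.0
```

```bash
python3 - <<'E'
from h import *
o=get_obs();R=Ro.from_rotvec(o["eef_rot"]).as_matrix();p=o["eef_pos"];P=np.array([.6058,.2287,.115]);Rp=Rport(1.2305)
print(p,o["opening"],(Rp.T@(p-.032*R[:,2]-P)).round(4),o["contact_force"])
Rk=Rp@Ro.from_euler('z',90,degrees=True).as_matrix()
for n in C:
    e=ext(n,HANDLE@Rk.T+P);print(n,e)
    b=(int(e['l'])-6,int(e['t'])-6,int(e['r']-e['l'])+12,int(e['b']-e['t'])+12)
    im=imaging.grab_frame(n)[b[1]:b[1]+b[3],b[0]:b[0]+b[2]].astype(int);r,g,bb=im[...,0],im[...,1],im[...,2]
    print(b);print("\n".join("".join(x) for x in np.where((r>80)&(g<r*.45)&(bb<r*.45),'R',np.where((r>120)&(g<.75*r)&(bb<.4*r),'O',np.where(r+g+bb>400,'w','.')))))
E
```

```text
[0.6095701  0.24052915 0.09353031] 0.0890090498019423 [0.     0.0004 0.0072] [ 0.01488946  0.1810829  -0.4202824 ]
side {'l': np.float64(338.6549851261578), 'r': np.float64(355.1377230241217), 't': np.float64(179.32430001076892), 'b': np.float64(192.76838810385232)}
(332, 173, 28, 25)
............................
w...........................
............................
............................
............................
............................
............................
............................
............................
............................
............................
............................
............................
............................
............................
............................
............................
............................
............................
............................
............................
............................
............................
............................
............................
top {'l': np.float64(255.06783848362954), 'r': np.float64(270.0065485048364), 't': np.flo
[... 164 characters left out ...]
.........OOOOOO..........
.........OOOOOOOO.........
.........OOOOOOOOOO.......
............OOOOOOOO......
..........ww...OOOOOO.....
.........wwwwww..OOOOO....
..........ww....RRRRO.....
...............RRRRRR.....
..............RRRRRR......
..............RRRRRR......
..............RRRRRR......
.............RRRRRR.......
.............RRRRRR.......
.............RRRRRR.......
.............RRRRR........
...............RRR........
...............OO.........
..........................
..........................
......................wwww
.....................wwwww
...OO................wwwww
..OOOOO..............wwwww
.OOOOOOOO................w
.OOOOOOOOOOOO.............
....OOOOOOOOOOO...........
```

Emit:
servo_tool(series=[[0,0,0,0,0,0.008,0.09],[0,0,0,0,0,0.016,0.09],[0,0,0,0,0,0.022,0.09],[0,0,0,0,0,0.022,0.09]])

```text
time_s: 17.3
eef_pos: [0.6123, 0.2516, 0.0726]
eef_rot: [0.499, 2.914, 0.78]
contact_force: [0.4, 0.4, -0.4]
opening: 0.0901
grasp_force: 0.0
```

Emit:
servo_tool(series=[[0,0,0,0,0,0.004,0.09],[0,0,0,0,0,0.008,0.09],[0,0,0,0,0,0.012,0.09],[0,0,0,0,0,0.012,0.09]])

```text
time_s: 17.63
eef_pos: [0.6149, 0.2569, 0.0633]
eef_rot: [0.498, 2.912, 0.78]
contact_force: [0.1, -0.2, -0.2]
opening: 0.09
grasp_force: 0.0
```

Emit:
servo_tool(series=[[0,0,0,0,0,0,0.05],[0,0,0,0,0,0,0.05],[0,0,0,0,0,0,0.05],[0,0,0,0,0,0,0.05],[0,0,0,0,0,0,0.05]])

```text
time_s: 18.05
eef_pos: [0.6154, 0.2565, 0.0644]
eef_rot: [0.498, 2.91, 0.78]
contact_force: [0.2, -0.5, 0.3]
opening: 0.0625
grasp_force: 30.0
```

Emit:
servo_tool(series=[[0,0,0,0,0,0,0.05],[0,0,0,0,0,0,0.05],[0,0,0,0,0,0,0.05]])

```text
time_s: 18.3
eef_pos: [0.6154, 0.2565, 0.0643]
eef_rot: [0.498, 2.91, 0.78]
contact_force: [-0.7, -0.7, 1.6]
opening: 0.0624
grasp_force: 30.0
```

Emit:
servo_tool(series=[[0,0,6,0,0,0,0.05],[0,0,12,0,0,0,0.05],[0,0,18,0,0,0,0.05],[0,0,24,0,0,0,0.05],[0,0,30,0,0,0,0.05]])

```text
time_s: 18.72
eef_pos: [0.6156, 0.2567, 0.0645]
eef_rot: [-1.256, -2.711, -0.798]
contact_force: [0.2, -0.2, 1.9]
opening: 0.0619
grasp_force: 30.0
```

Emit:
servo_tool(series=[[0,0,6,0,0,0,0.05],[0,0,12,0,0,0,0.05],[0,0,18,0,0,0,0.05],[0,0,24,0,0,0,0.05],[0,0,30,0,0,0,0.05]])

```text
time_s: 19.13
eef_pos: [0.6158, 0.2568, 0.0646]
eef_rot: [-1.841, -2.204, -0.723]
contact_force: [-0.1, 1.0, 1.0]
opening: 0.062
grasp_force: 30.0
```

```bash
python3 - <<'E'
from h import *
o=get_obs();R=Ro.from_rotvec(o["eef_rot"]).as_matrix();Rp=Rport(1.2305)
print((Rp.T@R).round(3),Rp.T@o["contact_force"],Rp.T@o["torque"],o["q"].round(2))
E
```

```text
[[ 0.868  0.497  0.001]
 [ 0.497 -0.868 -0.   ]
 [ 0.001  0.001 -1.   ]] [1.26450208 0.402651   0.44547357] [-0.34978876 -0.05197006  0.05362489] [ 0.02  0.6   1.63  0.68  0.83 -0.6 ]
```

Torque 0.05 N m, free turning. Going on to the stop.

Emit:
servo_tool(series=[[0,0,4,0,0,0,0.05],[0,0,8,0,0,0,0.05],[0,0,9,0,0,0,0.05],[0,0,10,0,0,0,0.05],[0,0,11,0,0,0,0.05]])

```text
time_s: 19.55
eef_pos: [0.616, 0.2562, 0.0645]
eef_rot: [-2.011, -2.0, -0.685]
contact_force: [0.8, -2.8, -0.3]
opening: 0.0621
grasp_force: 30.0
```

```bash
cat > s.py <<'E'
from h import *
o=get_obs();R=Ro.from_rotvec(o["eef_rot"]).as_matrix();Rp=Rport(1.2305);M=Rp.T@R
print("turned",np.degrees(np.arctan2(M[0,0],M[1,0])).round(2),(Rp.T@o["contact_force"]).round(2),(Rp.T@o["torque"]).round(3),o["opening"])
E
python3 s.py
```

```text
turned 70.82 [-2.2  -1.68  0.93] [-0.461  0.64   1.4  ] 0.06212859257571781
```

Emit:
servo_tool(series=[[0,0,0,0,0,0,0.076],[0,0,0,0,0,0,0.076],[0,0,0,0,0,0,0.076],[0,0,0,0,0,0,0.076],[0,0,0,0,0,0,0.076]])

```text
time_s: 19.97
eef_pos: [0.6149, 0.2566, 0.0639]
eef_rot: [-2.012, -1.996, -0.683]
contact_force: [0.1, 0.3, -0.2]
opening: 0.0762
grasp_force: 0.0
```

Emit:
servo_tool(series=[[0,0,0,0,0,-0.01,0.076],[0,0,0,0,0,-0.03,0.076],[0,0,0,0,0,-0.06,0.076],[0,0,0,0,0,-0.1,0.076],[0,0,0,0,0,-0.14,0.076]])

```text
time_s: 20.38
eef_pos: [0.5908, 0.1898, 0.1865]
eef_rot: [-2.011, -1.996, -0.682]
contact_force: [0.6, -0.8, 0.7]
opening: 0.0761
grasp_force: 0.0
```

Emit:
servo_tool(series=[[0,0,0,0,0,-0.03,0.076],[0,0,0,0,0,-0.06,0.076],[0,0,0,0,0,-0.07,0.076]])

```text
time_s: 20.63
eef_pos: [0.5814, 0.1555, 0.2509]
eef_rot: [-2.015, -2.0, -0.691]
contact_force: [1.6, 0.9, 0.7]
opening: 0.0761
grasp_force: 0.0
```

```bash
python3 - <<'E'
from h import *
P=np.array([.6058,.2287,.115]);Rp=Rport(1.2305);Rk=Rp@Ro.from_euler('z',90,degrees=True).as_matrix()
im={n:imaging.grab_frame(n) for n in C}
for n in C:
    print(n,"expected key",{k:round(float(v),1) for k,v in ext(n,HANDLE@Rk.T+P).items()})
    a=np.linspace(0,2*np.pi,13)[:-1];
    x0,y0=(240,170) if n=="top" else (330,170)
    I=im[n][y0:y0+45,x0:x0+45].astype(int);r,g,b=I[...,0],I[...,1],I[...,2]
    print(x0,y0);print("\n".join("".join(x) for x in np.where((r>80)&(g<r*.45)&(b<r*.45),'R',np.where((r>110)&(g<.75*r)&(b<.4*r),'O',np.where((g>1.3*r)&(g>1.2*b),'G',np.where(r+g+b>480,'w',np.where(r+g+b>330,'+','.')))))))
E
```

```text
side expected key {'l': 338.7, 'r': 355.1, 't': 179.3, 'b': 192.8}
330 170
+++++++++.++++++++++.........................
++..++++++++++++++++.........................
+++++++++++++++++++++........................
+++++++++++++++++++++........................
+++++++++++++++++++++........................
++++++++++++++++++++++.......................
+++++++++.++++++++++++.......................
+++++++++++++++++++++++......................
+++++++++++++++++++++++++++..................
++++++++++++++++OOO+++++++++++++++++++++++...
++++++++++++OOOOOOOOOOOO+++++++++++++++++++++
++++++++++OOOOOOOOOOOOOOOO+++++++++++++++++++
+++++++++ORRRRRRRRROOOOOOOO.+++++++++++++++++
++++++++ORRRRRRRRRRRRRRRROOO+++++++++++++++++
+++++++OORRRRRRRRRRRRRRRRROOO++++++++++++++++
++++++OOORRRRRRRRRRRRRRRRROOOO+++++++++++++++
++++++OOORRRRRRRRRRRRRRRR.OOOO+++++++++++++++
+++++OOOORRRRRRRRRRRRRRRR+++www+++++++++++++.
+++++OOOORRRRRRRRRRRRRRRR+w+w+++++++++++++++.
+++++OOOO.RRRRRRRRRRRRRRR+++OOO.++++++++++++.
+++++OOOO.RRRRRRRRRRRRRRR++OOOO+++++++++++++.
+++++OOO.+RRRRRRRRRRRRRRR++OOOO.++++++++++++.
+++++OOO++.RR
[... 2488 characters left out ...]
..........
++...OOOOOOO.++++++RRRRRRRRROOOO.............
+..+..OOOOOO.++++++RRRRRRRRROOOO.............
++....OOOOOOO++++++RRRRRRRRROOOO.............
...+..OOOOOOOO.++++..RRRRRRROOO..............
+.+.+++...OOOOOO.++++..OORROOO...............
+...++++...OOOOOOO..+++OOOOOO................
...+.++++...OOOOOOOOOOOOOOOO.................
....++++++..OOOOOOOOOOOOOOO..................
...+++++++++...OOOOOOOOOO....................
+...+++++++++++..............................
+++++++++++++++..............................
.+.++++++++++++..............................
...++++++++++++..............................
.+++++++++++++.....+.......+.................
..++++++++++++........+..+...................
```

```bash
python3 - <<'E'
from h import *
Rp=Rport(1.2305);P=np.array([.6058,.2287,.115])
def onplane(n,uv,z):
    c=C[n];d=Rp.T@c["R"].T@np.linalg.solve(c["mtx"],[*uv,1]);o=Rp.T@(-c["R"].T@c["t"]-P)
    q=o+d*(z-o[2])/d[2];return np.degrees(np.arctan2(q[1],q[0])).round(1),np.hypot(q[0],q[1]).round(4)
print("white now top",onplane("top",(260,182.5),0.002),"side",onplane("side",(358.5,187.5),0.002))
print("green top",onplane("top",(254,175),-.036),"side",onplane("side",(367,194.3),-.036))
for n in C:
    I=cv2.imread(f"pics/{n}0.png")[:,:,::-1].astype(int)
    x0,y0,w,h=(240,180,14,18) if n=="top" else (343,175,16,12)
    J=I[y0:y0+h,x0:x0+w];print(n,x0,y0);print("\n".join("".join(x) for x in np.where(J[...,0]-J[...,2]>90,'O',np.where(J.sum(2)>480,'w',np.where(J.sum(2)>330,'+','.')))))
Rk=Rp@Ro.from_euler('z',90,degrees=True).as_matrix()
kb={n:blob(imaging.grab_frame(n),(0,120,60),(7,255,255),b)[0] for n,b in(("top",(252,184,24,24)),("side",(335,176,25,20)))}
def f(p):
    Rq=Rp@Ro.from_euler('z',np.pi/2+p[3]).as_matrix()
    return np.concatenate([(mom(proj(n,HANDLE@Rq.T+p[:3]))-mom(kb[n]))*[1,1,.2,.2,.2] for n in kb])
r=least_squares(f,[*P,.02],x_scale=[.01,.01,.01,.1],diff_step=2e-3);print("key in port frame",(Rp.T@(r.x[:3]-P)).round(4),np.degrees(r.x[3]),r.fun.round(2))
ringP=np.array([.6055,.2274,.1168]);print("rel. ring3d",(Rp.T@(r.x[:3]-ringP)).round(4))
E
```

```text
white now top (np.float64(-71.2), np.float64(0.0271)) side (np.float64(-67.8), np.float64(0.0273))
green top (np.float64(-70.4), np.float64(0.0448)) side (np.float64(-67.2), np.float64(0.0486))
side 343 175
++++++++........
+++++++++.......
++++++++++......
++++++++++++++.+
+++OOO++w+++++++
OOOOOOOwwOO+++++
OOOOOO+w+OOOO+++
OOOOOO.+OOOOOOO+
O.++++....OOOOO+
+.+++++.+w+.OOOO
+++.....++w+OOOO
++++....+++++OOO
top 240 180
..............
..............
..............
.............O
...........OOO
........OOOOOO
..........OOOO
.........OOOOO
....++++OOOOO.
....+www+++O..
.........++w++
....OOOOOOO++.
.......OOOO++.
....OOOOOOO++.
.......OOO+.+.
....OOOOOO..+.
......OOOO..++
....OOOOOOO.++
key in port frame [-0.0057  0.0006  0.0015] 0.5553628588921854 [ 0.02 -0.27  0.08 -0.03  0.38 -0.28  0.05  0.43 -0.07  0.32]
rel. ring3d [-0.0055  0.0007 -0.0008]
```

```bash
python3 - <<'E'
from h import *
Rp=Rport(1.2305);P=np.array([.6055,.2274,.1168])
for lo in((0,120,60),(0,150,90),(0,90,40)):
    kb={n:blob(imaging.grab_frame(n),lo,(7,255,255),b)[0] for n,b in(("top",(252,184,24,24)),("side",(335,176,25,20)))}
    def f(p):
        Rq=Rp@(Ro.from_euler('y',p[4])*Ro.from_euler('z',np.pi/2+p[3])).as_matrix()
        return np.concatenate([(mom(proj(n,HANDLE@Rq.T+p[:3]))-mom(kb[n]))*[1,1,.2,.2,.2] for n in kb])
    r=least_squares(f,[*P,.02,.0],x_scale=[.01,.01,.01,.1,.1],diff_step=2e-3);print((Rp.T@(r.x[:3]-P)).round(4),np.degrees(r.x[3:]).round(1),r.fun.round(2),(2*r.cost).round(3))
    for t in(-10,-5,0,5):
        q=least_squares(lambda v:f([*v,np.radians(t)]),r.x[:4],x_scale=[.01,.01,.01,.1],diff_step=2e-3);print(t,(Rp.T@(q.x[:3]-P)).round(4),(2*q.cost).round(3))
E
```

```text
[-0.0055  0.0008 -0.0007] [-0.1  0. ] [ 0.03 -0.31  0.12 -0.08  0.29 -0.33  0.05  0.47 -0.02  0.31] 0.63
-10 [-0.0023  0.0008 -0.0004] 1.12
-5 [-0.0039  0.0008 -0.0006] 0.673
0 [-0.0055  0.0008 -0.0007] 0.622
5 [-0.0071  0.0008 -0.0006] 0.933
[-0.0059  0.0009  0.    ] [ 0.6 -0. ] [ 0.02 -0.36 -0.06  0.03  0.68 -0.36  0.06  0.5  -0.02  0.35] 1.098
-10 [-0.0027  0.0009  0.0003] 1.377
-5 [-0.0043  0.0009  0.0001] 1.031
0 [-0.0059  0.0009  0.    ] 1.072
5 [-0.0076  0.0009  0.0001] 1.464
[-0.0048  0.0007 -0.0015] [-3.7 -2.3] [ 0.04 -0.36  0.01  0.    0.14 -0.37  0.05  0.44  0.06  0.03] 0.488
-10 [-0.0023  0.0007 -0.0013] 0.931
-5 [-0.0039  0.0007 -0.0015] 0.541
0 [-0.0055  0.0007 -0.0015] 0.526
5 [-0.0072  0.0007 -0.0015] 0.849
```

```bash
python3 -c "
from cell import bot,get_obs
print(get_obs()['time_s'],bot.sign_off())"
```

```text
the job is handed in; nothing more can be done
21.1333 None
```

The job was handed in at 21.1 s: the T-key is locked in crosswise and seated, though its tilt was measured only to within a few degrees. The orange ring is at its stop on the green mark, the gripper is clear, and I saw no unexpected contact; I didn't re-image the blue pin or the other things at the end.

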